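# Swing a square module round the corner post and press it home

### The arm

A 6-joint arm with a two-finger parallel gripper is mounted at the origin on a cart in front of the work surface, level with it; the furniture and walls round the work are solid. World frame = base frame: x ahead of the robot, y to its left, z up, the work surface at z = 0. Lengths are in m, angles in rad, forces in N, time in s.
With the tool pointing down it reaches from about 0.35 to 0.975 m from the base axis. Payload 4.9 kg.
Tool frame: the origin (TCP) lies midway between the tips of the shut fingers; the grasp point (between the pads) lies 19 mm behind it; z points along the fingers, y is the line along which they close (so a half turn about z gives the same grasp; the last joint's range is limited). The gripper opens to 85 mm and grips with 20 to 120 N. Pads are 22 mm wide; open, the fingers measure 114 mm over their backs; the gripper's body (76 mm by 85 mm) begins 54 mm behind the grasp point. The pads swing forward as they close: fully open they stand 13 mm farther back than shut.
Start: joints at [1.079, 0.053, 1.613, -0, 1.476, -0.119], TCP at [0.228, 0.582, 0.231] pointing down, gripper open.
Joint ranges: [-3.01, 3.01], [-1.01, 2.22], [0.06, 2.58], [-1.02, 4.17], [0.09, 2.62], [-3.14, 3.14]. Speed limits (rad/s): [2.57, 2.57, 3.14, 3.14, 3.14, 3.14].

### API

Orientations are given as a unit quaternion [w, x, y, z].
In Python, from plant import state, grab_frame, job_done, cut_out, place_of gives the robot as it stands.
- The arm moves only by the tool jog_arm, never from a script. Its argument "motion" is text: rows parted by semicolons, each of 7 numbers parted by spaces: the opening in per cent of the stroke, from 0 (shut) to 100 (fully open), then the shift along the tool's x, y, z as a fraction of full scale, then the turn, a rotation vector about the tool's x, y, z as a fraction of full scale. A call has exactly 5 rows; each row is the pose to reach, as a shift and turn from the pose commanded when the call began, along the tool's axes at that moment; what a row does not reach only later rows make up. Full scale, the value 1, is 50 cm for a shift and 1.5 rad for a turn. A row lasts 1/8 s, in which the tool goes at most 62.5 mm and 10.7 degrees, less where a joint would pass 70% of its speed; a pose out of reach is approached as far as the arm can. A call with a number of a shift or a turn outside -1 to 1 is refused whole. A call with a gripper value outside its range is refused whole. The fingers move at their own pace and stop on an object; the grip force is fixed at half the most. Time passes only in rows, so rows that repeat a pose let the fingers close, or fill a call up. It gives the time, the measured TCP pose, the force, the opening and the grip force at its end, in the units of the state.
- state(): the state, without advancing time (a new reading comes with each control period).
- grab_frame(name): name is "scene" or "side" or "wrist"; returns a dict with "color" (480x640x3 uint8, red, green, blue), "range_z" (480x640 float32, m along the optical axis (not along the pixel's ray), 0 where there is no reading), "intrinsics" (3x3 intrinsics, pixels), "world_from_camera" (4x4, takes a point from camera to world coordinates). Camera axes: x right, y up, looking along -z (the intrinsics and any distortion apply to the point x, -y, -z); pixel columns grow to the right and rows downward; lengths in m; the calibration is good to about 2 mm. A picture is of the moment at which its call begins.
- job_done(): hands the job in; it is judged then, once.
Trained networks look in the newest picture that a camera, given by its name, has taken for a name from the list of things; names that differ only in an ending like _2 or _b are one class to them, and where a whole thing is asked for, a point or a joint stands for the part that bears it (a point fixed in the world has none). Each returns a list of dicts, best first, with "p" (0 to 1); they miss things now and then, are a little off and sometimes report something else, mostly with a low value. They report only what shows in the picture. A call takes as long as a camera call.
- cut_out(camera, thing): "pixels" (480x640 bool, what is visible of it).
- place_of(camera, thing): "at" ([x, y, z] in m, in world coordinates, good to about 4 mm: a listed point, or the origin of a listed thing).
The state is a dict: "time": time; "joint_pos": joint angles; "joint_vel": joint speeds; "joint_efforts": joint torques, N m; "tool_pos": TCP position; "tool_rot": TCP orientation; "contact_force": force on the tool from outside, world axes, zero at the start; "ft_torque": the same for the moment, N m; "gripper_width": opening from 0.0 (shut) to 1.0 (fully open); "grasp_force": force on a finger pad.
Only numpy, scipy, OpenCV 4.12 (cv2) and the standard library are available. Lean on these libraries where they do the work, as an engineer would, in place of code of your own. Each camera call takes 0.05 s, during which the arm holds its last target. There are 200 camera calls.

### The job

Turn the square metal module a quarter turn clockwise (seen from above) by pushing it so that it pivots against the round corner post of the plywood jig, and bring one side flush along the jig's rail. Then slide it along the rail until its plug side is flush against the end stop, feel for the stop, and press it home there with about 15 N for a good second before letting go. Never push the module with more than 30 N, keep it flat on the plywood, and leave the other things on the bench where they are.

Things in the scene. Friction and masses are not known exactly. Their poses are not given: they have to be found in the camera images.
- jig: Jig fixed to the bench: plywood plate 10 mm thick, on whose top the module slides, with post, rail and end stop. Origin: on the post's axis at bench level (the plate's underside). x runs along the rail from post to end stop (roughly away from the robot), y left, z up. The plate spans x -160 to +152, y -32 to +140 mm.
- corner_post: Round upright steel post fixed at the near end of the rail, diameter 16 mm, 45 mm high above the plywood. Origin: on its axis at the plywood's top; axes as the jig's.
- rail (a point): On the guiding face of the jig's straight aluminium rail, at its middle and top edge. The face looks to the jig's +y, at jig y = +8 mm, level with the post's left side; the rail runs from jig x = 17 to 131 mm and rises 24 mm above the plywood.
- end_stop: Fixed aluminium bracket of the stop, 10 x 104 x 24 mm, across the jig's far end. Origin: its middle at the plywood's top; axes as the jig's. Two screws carry a steel pad bar on its -x side; the pads' faces lie 19 to 27 mm before the origin (jig x 114 to 122 mm), set anew each time, locked and not measured. The 42 mm gap between the pads, 8 mm deep, takes the plug.
- module: Loose square aluminium box, 90 x 90 x 40 mm, about 0.5 kg, slides at 2 to 9 N. Origin: centre of underside. A black plug 30 mm wide sticks out 5 mm mid +y side. It starts on the plywood between post and robot, axes within 0.15 rad of the jig's (plug left), the post facing the right part of its +x side. Clockwise a quarter: that side lies along the rail, plug towards the end stop.
- plug (a point): Middle of the outer face of the module's plug, 50 mm from the module's centre, 16 mm above its underside.
- tape_black: Bystander: roll of black tape lying flat beside the jig, about 62 mm across, 19 mm high. Origin: centre of its underside.
- battery: Bystander: small battery cell lying on the bench beside the jig, 14 x 50 x 14 mm. Origin: centre of its underside.
- side_cutters: Bystander: side cutters lying flat, 53 x 131 x 13 mm. Origin: centre of its underside.
- paste_pot: Bystander: low round pot, 63 mm across, 34 mm high. Origin: centre of its underside.

How it is judged:
On the way, in this order (a step that is already met when the one before it is completed fails the run):
1. the module, pressed against the corner post, has begun to turn on it (contact force between module and corner_post above 0.5 N and angle between the x axis of module and the x axis of jig, either way round between 0.35 and 0.75 rad).
2. the module, still pressed against the corner post, is past the middle of its turn (contact force between module and corner_post above 0.5 N and angle between the x axis of module and the x axis of jig, either way round between 0.9 and 1.35 rad and x of plug in the frame of jig between 0 and 0.2 m).
3. the module, square to the jig, is pressed home against the end stop with 11 to 19 N for half a second (contact force between the fingers and module between 11 and 19 N and contact force between module and end_stop above 3 N and angle between the y axis of module and the x axis of jig, either way round below 0.035 rad and x of plug in the frame of jig above 0.115 m), for 0.5 s.
At the end, for the whole second after the job is handed in: The module lies flat, released and at rest on the plywood, one side flush along the rail (centre within 2 mm of 53 mm from the post's axis, square to the jig within 0.035 rad), the plug in the gap of the end stop (centre 67 to 79 mm along the rail from the post's axis) (x of module in the frame of jig between 0.067 and 0.079 m and y of module in the frame of jig between 0.051 and 0.055 m and angle between the y axis of module and the x axis of jig, either way round below 0.035 rad and x of plug in the frame of jig above 0.117 m and angle between module's own z axis and vertical below 0.05 rad and z of module in the frame of jig below 0.013 m and linear speed of module below 0.01 m/s); the robot touches nothing.
It fails at once if the gripper presses the module with more than 30 N (contact force between any of the fingers, the arm and module above 30 N).
It fails at once if the module is lifted or tipped (z of module in the frame of jig above 0.02 m or angle between module's own z axis and vertical above 0.2 rad).
It fails at once if the tape, the battery, the side cutters or the pot is moved by more than 15 mm (distance of any of tape_black, battery, side_cutters, paste_pot from where it was at the start of the episode above 0.015 m).
It also fails if it takes over 70 s, if anything falls off the work surface, if the arm or the gripper's body presses on something with over 40 N, if the wrist force passes 120 N, or if a joint passes its speed limit or range.

## Working session

There is one attempt and no reset: what is moved stays moved. The work goes in short steps, Python scripts to look and compute and a tool call to move; the robot and the scene stay as the last step left them, time stands still between calls to the robot, and variables do not carry over. Pictures are saved under pics/ and viewed, at most 10 in all, crops included, and the job is handed in when it is done.

Besides the shell and the picture viewer there is one more tool, called after "Emit:" as name(argument=value, ...) on one line, values as JSON. jog_arm: Moves the arm, as the interface text tells. Shift numbers are shares of 50 cm and turn numbers shares of 1.5 rad, none past 1 either way. Its arguments: {"type":"object","properties":{"motion":{"type":"string"}},"required":["motion"]}

```bash
mkdir -p pics; ls
python3 - <<'E'
from plant import *
import cv2,numpy as np
s=state();print(s)
for c in ["scene","side"]:
    f=grab_frame(c);cv2.imwrite(f"pics/{c}0.png",f["color"][:,:,::-1])
    print(c,f["world_from_camera"].round(3).tolist())
    for t in ["jig","corner_post","rail","end_stop","module","plug","tape_black","battery","side_cutters","paste_pot"]:
        print(t,[(round(d["p"],2),np.round(d["at"],4).tolist()) for d in place_of(c,t)[:2]])
E
```

```text
pics
{'time': 0.0, 'joint_pos': array([ 1.07900041e+00,  5.33967884e-02,  1.61426505e+00,  5.21897770e-06,
        1.47599273e+00, -1.18998433e-01]), 'joint_vel': array([ 0.00042199,  0.00028045,  0.00018528, -0.00112666, -0.00090275,
       -0.00056901]), 'joint_efforts': array([-7.13209429e-04, -3.93686378e+01, -3.70172954e+01, -1.87835817e-04,
        7.12881127e-03, -3.56204896e-05]), 'tool_pos': array([0.22734672, 0.5815307 , 0.23005555]), 'tool_rot': array([-3.12457958e-04,  1.85321375e-01,  9.82677427e-01, -9.82473489e-04]), 'contact_force': array([ 0.66262965, -0.78050903,  0.23986304]), 'ft_torque': array([ 0.02555506, -0.02032163,  0.03883359]), 'grasp_force': 0.0, 'gripper_width': 0.9992470629279914}
scene [[0.506, 0.351, -0.788, -0.399], [-0.862, 0.199, -0.465, -0.606], [-0.006, 0.915, 0.404, 0.544], [0.0, 0.0, 0.0, 1.0]]
jig [(0.66, [0.571, 0.1601, 0.0006])]
corner_post [(0.53, [0.5687, 0.1597, 0.0097])]
rail [(0.79, [0.6318, 0.198, 0.0335])]
end_stop [(0.88, [0.669, 0.2756, 0.0061])]
module [(0.78, [0.4704, 0.1434, 0.0102])]
plug [(0.84, [0.4471, 0.1862, 0.0272])]
tape_black [(0.64, [0.5072, 0.0282, -0.0046])]
battery [(0.57, [0.5956, 0.1012, -0.0018])]
side_cutters [(0.68, [0.4951, -0.1783, -0.0023])]
paste_pot [(0.61, [0.5905, -0.318, 0.0033])]
side [[-0.994, 0.067, -0.083, 0.489], [-0.106, -0.677, 0.729, 0.593], [-0.007, 0.733, 0.68, 0.615], [0.0, 0.0, 0.0, 1.0]]
jig [(0.92, [0.5692, 0.1594, 0.0029]), (0.51, [0.5902, 0.0972, 0.0043])]
corner_post [(0.52, [0.5709, 0.1618, 0.0078])]
rail [(0.92, [0.6357, 0.1985, 0.0359])]
end_stop [(0.69, [0.6655, 0.2774, 0.0091])]
module [(0.58, [0.4715, 0.1444, 0.0118])]
plug [(0.97, [0.442, 0.1854, 0.0288])]
tape_black [(0.92, [0.5119, 0.0334, -0.0023])]
battery [(0.53, [0.5939, 0.0947, 0.0052])]
side_cutters [(0.87, [0.4949, -0.1704, -0.0003])]
paste_pot [(0.7, [0.4443, 0.1873, 0.0282]), (0.63, [0.5859, -0.3152, 0.0018])]
```

View pics/side0.png

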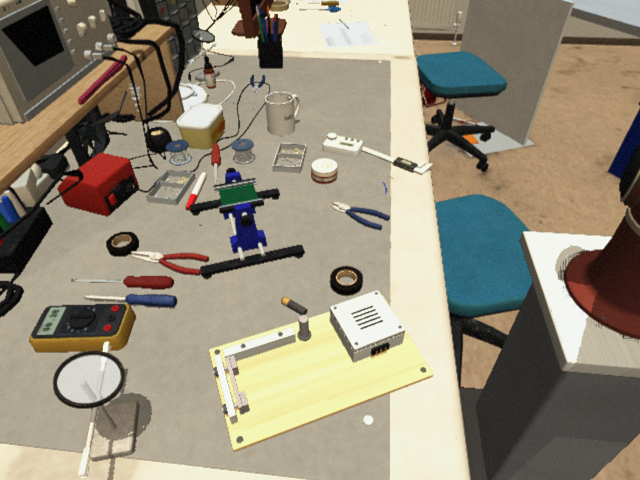

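View pics/scene0.png

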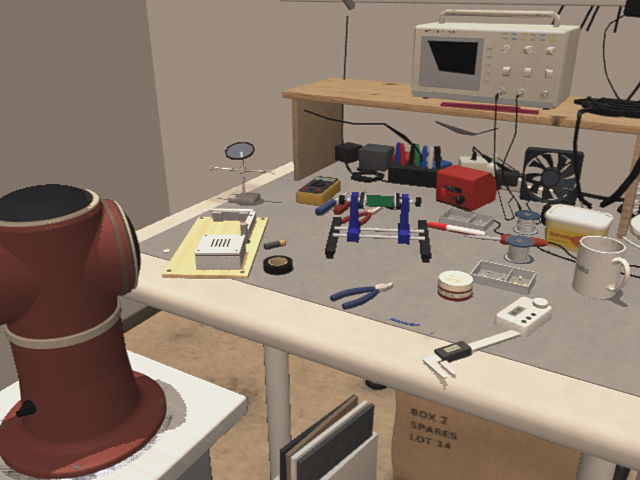

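The side view shows the jig at bottom centre: module (365,325) with its plug at (380,352), post (303,325), end stop on the left (228,385). The tape (347,280) and battery (294,305) lie close by on the post's far side. Next I fit the module and plate from depth.

```bash
cat > h.py <<'E'
from plant import *
import cv2,numpy as np
def cloud(c,thing):
    f=grab_frame(c); L=cut_out(c,thing)
    if not L: return None
    m=L[0]["pixels"]&(f["range_z"]>0)
    v,u=np.nonzero(m); z=f["range_z"][v,u]; K=f["intrinsics"]
    p=np.c_[(u-K[0,2])/K[0,0]*z,-(v-K[1,2])/K[1,1]*z,-z]
    T=f["world_from_camera"]; return p@T[:3,:3].T+T[:3,3]
def rect(p,z0,z1):
    q=p[(p[:,2]>z0)&(p[:,2]<z1)]
    (cx,cy),(w,h),a=cv2.minAreaRect((q[:,:2]*1000).astype(np.float32))
    # trimmed: percentile extents in rect axes
    a=np.radians(a);R=np.array([[np.cos(a),np.sin(a)],[-np.sin(a),np.cos(a)]])
    l=q[:,:2]@R.T*1000; lo,hi=np.percentile(l,[.3,99.7],axis=0)
    return len(q),(R.T@((lo+hi)/2)).round(1),(hi-lo).round(1),round(np.degrees(a),1),round(np.median(q[:,2]),4)
E
python3 - <<'E'
from h import *
for c in ["side","scene"]:
    p=cloud(c,"module"); print(c,"module",rect(p,.042,.06))
    p=cloud(c,"jig"); print("plate",rect(p,.003,.016)); 
    p=cloud(c,"rail");
    if p is not None: print("railtop",rect(p,.028,.04))
    p=cloud(c,"end_stop"); print("stop",rect(p,.028,.04))
    p=cloud(c,"corner_post"); print("post",rect(p,.05,.06))
E
```

```text
side module (2665, array([469.8, 145.9]), array([89.3, 89.5]), np.float64(30.1), np.float64(0.0486))
plate (14156, array([541. , 208.1]), array([308.6, 170.8]), np.float64(27.3), np.float64(0.0087))
railtop (1536, array([641.2, 223.2]), array([179.5,  88.8]), np.float64(63.5), np.float64(0.0324))
stop (862, array([662.1, 270.3]), array([ 31.8, 103.1]), np.float64(27.4), np.float64(0.0323))
post (66, array([569.1, 161.8]), array([14.6, 14.6]), np.float64(55.4), np.float64(0.0533))
scene module (874, array([466.5, 141.1]), array([92. , 89.2]), np.float64(30.1), np.float64(0.0475))
plate (2774, array([536. , 202.1]), array([309.4, 171.6]), np.float64(27.1), np.float64(0.0075))
railtop (319, array([605.2, 225.9]), array([169.4, 107.2]), np.float64(33.4), np.float64(0.0308))
stop (185, array([658. , 266.9]), array([43.7, 99. ]), np.float64(20.9), np.float64(0.0305))
post (12, array([566.1, 158.7]), array([10.6, 10.7]), np.float64(50.7), np.float64(0.0514))
```

```bash
cat >> h.py <<'E'
import json,os
J0=np.array([568.5,160.5]); JY=27.3     # jig origin (mm), yaw (deg)
def rot(v,deg):
    a=np.radians(deg);return np.array([v[0]*np.cos(a)-v[1]*np.sin(a),v[0]*np.sin(a)+v[1]*np.cos(a)])
def j2w(v): return J0+rot(v,JY)
def w2j(v): return rot(np.array(v)-J0,-JY)
# pose = x,y,z (mm), psi (deg, heading of tool -x)
def load(): return json.load(open("cmd.json")) if os.path.exists("cmd.json") else [228,582,231,-21.4]
def plan(wps,g=0):
    """wps: poses, multiple of 5; prints calls, stores last as commanded"""
    c=load()
    for k in range(0,len(wps),5):
        rows=[];e=c
        for w in wps[k:k+5]:
            d=rot(np.array(w[:2])-c[:2],-c[3]); r=np.round([-d[0]/500,d[1]/500,-(w[2]-c[2])/500,-np.radians(w[3]-c[3])/1.5],4)
            rows.append(f"{g} {r[0]:g} {r[1]:g} {r[2]:g} 0 0 {r[3]:g}")
            dd=rot([-r[0]*500,r[1]*500],c[3]); e=[c[0]+dd[0],c[1]+dd[1],c[2]-r[2]*500,c[3]-np.degrees(r[3]*1.5)]
        print("; ".join(rows)); c=e
    print("end",np.round(c,2)); json.dump([float(v) for v in c],open("cmd.json","w"))
def lin(a,b,n): return [list(np.array(a)+(np.array(b)-np.array(a))*(i+1)/n) for i in range(n)]
def meas():
    s=state();q=s["tool_rot"];psi=np.degrees(np.arctan2(-2*q[1]*q[2],-(1-2*(q[2]**2+q[3]**2))))
    F=s["contact_force"];print("t",round(s["time"],2),"pos",(s["tool_pos"]*1000).round(1),"psi",round(psi,1),"jig",w2j(s["tool_pos"][:2]*1000).round(1),"F jig",rot(F[:2],-JY).round(1),"Fz",round(F[2],1))
E
python3 - <<'E'
from h import *
meas()
a=load();b=[405.6,111,150,30.1]
plan(lin(a,b,10)+lin(b,[405.6,111,18,30.1],5))
E
```

```text
t 2.1 pos [227.6 582.  231.3] psi -21.4 jig [-109.6  530.9] F jig [-0.8 -0.5] Fz -0.6
0 -0.0674 -0.0747 0.0162 0 0 -0.0599; 0 -0.1349 -0.1495 0.0324 0 0 -0.1198; 0 -0.2023 -0.2242 0.0486 0 0 -0.1798; 0 -0.2698 -0.299 0.0648 0 0 -0.2397; 0 -0.3372 -0.3737 0.081 0 0 -0.2996
0 -0.0283 -0.0967 0.0162 0 0 -0.0599; 0 -0.0566 -0.1933 0.0324 0 0 -0.1199; 0 -0.0848 -0.2899 0.0486 0 0 -0.1798; 0 -0.1131 -0.3865 0.0648 0 0 -0.2397; 0 -0.1414 -0.4831 0.081 0 0 -0.2996
0 0 -0 0.0528 0 0 -0; 0 0 -0 0.1056 0 0 -0; 0 0 -0 0.1584 0 0 -0; 0 0 -0 0.2112 0 0 -0; 0 0 -0 0.264 0 0 -0
end [405.61 111.02  18.    30.1 ]
```

Emit:
jog_arm(motion="0 -0.0674 -0.0747 0.0162 0 0 -0.0599; 0 -0.1349 -0.1495 0.0324 0 0 -0.1198; 0 -0.2023 -0.2242 0.0486 0 0 -0.1798; 0 -0.2698 -0.299 0.0648 0 0 -0.2397; 0 -0.3372 -0.3737 0.081 0 0 -0.2996")

```text
time: 2.72
tool_pos: [0.317, 0.3452, 0.1908]
tool_rot: [0.0, -0.04, 0.999, 0.0]
contact_force: [1.3, -0.2, -0.1]
gripper_width: -0.0
grasp_force: 0.0
```

Emit:
jog_arm(motion="0 -0.0283 -0.0967 0.0162 0 0 -0.0599; 0 -0.0566 -0.1933 0.0324 0 0 -0.1199; 0 -0.0848 -0.2899 0.0486 0 0 -0.1798; 0 -0.1131 -0.3865 0.0648 0 0 -0.2397; 0 -0.1414 -0.4831 0.081 0 0 -0.2996")

```text
time: 3.35
tool_pos: [0.4061, 0.1096, 0.1505]
tool_rot: [0.001, -0.261, 0.965, -0.0]
contact_force: [0.2, 0.6, -0.2]
gripper_width: 0.001
grasp_force: 0.0
```

Run:
```python
from h import *
meas()
f=grab_frame("wrist");cv2.imwrite("pics/wrist1.png",f["color"][:,:,::-1])
p=cloud("wrist","module")
if p is not None: print(rect(p,.042,.06))
print([(round(d["p"],2),np.round(d["at"],4).tolist()) for d in place_of("wrist","module")[:1]+place_of("wrist","corner_post")[:1]])
```

```text
t 3.35 pos [406.1 109.6 150.5] psi 30.3 jig [-167.7   29.3] F jig [0.4 0.4] Fz -0.2
(6263, array([460.1, 137.5]), array([68.4, 89.1]), np.float64(29.1), np.float64(0.0505))
[(0.82, [0.4698, 0.1376, 0.0122])]
```

View pics/wrist1.png

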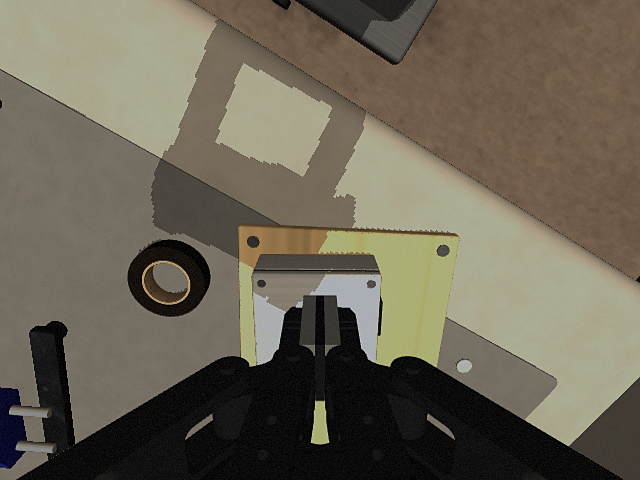

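The wrist view shows the module's near face at row 262, columns 253–381, centred ahead of the fingers with free plywood between. I'll go down and push towards the post.

Run:
```python
from h import *
a=load(); b=[*(np.array(a[:2])+rot([48,0],30.1)),18,30.1]
plan(lin(a,b,15))
```

```text
0 -0.0064 0 -0 0 0 -0; 0 -0.0128 0 -0 0 0 -0; 0 -0.0192 0 -0 0 0 -0; 0 -0.0256 0 -0 0 0 -0; 0 -0.032 0 -0 0 0 -0
0 -0.0064 0 -0 0 0 -0; 0 -0.0128 0 -0 0 0 -0; 0 -0.0192 0 -0 0 0 -0; 0 -0.0256 0 -0 0 0 -0; 0 -0.032 0 -0 0 0 -0
0 -0.0064 0 -0 0 0 -0; 0 -0.0128 0 -0 0 0 -0; 0 -0.0192 0 -0 0 0 -0; 0 -0.0256 0 -0 0 0 -0; 0 -0.032 0 -0 0 0 -0
end [447.14 135.09  18.    30.1 ]
```

Emit:
jog_arm(motion="0 0 0 0.0528 0 0 0; 0 0 0 0.1056 0 0 0; 0 0 0 0.1584 0 0 0; 0 0 0 0.2112 0 0 0; 0 0 0 0.264 0 0 0")

```text
time: 4.22
tool_pos: [0.4055, 0.1128, 0.018]
tool_rot: [0.001, -0.261, 0.965, 0.0]
contact_force: [0.0, -0.5, -0.0]
gripper_width: 0.003
grasp_force: 0.0
```

Emit:
jog_arm(motion="0 -0.0064 0 0 0 0 0; 0 -0.0128 0 0 0 0 0; 0 -0.0192 0 0 0 0 0; 0 -0.0256 0 0 0 0 0; 0 -0.032 0 0 0 0 0")

```text
time: 4.85
tool_pos: [0.4197, 0.1192, 0.0188]
tool_rot: [-0.0, -0.26, 0.966, -0.0]
contact_force: [-3.5, -2.5, 3.2]
gripper_width: 0.0
grasp_force: 2.2
```

Emit:
jog_arm(motion="0 -0.0064 0 0 0 0 0; 0 -0.0128 0 0 0 0 0; 0 -0.0192 0 0 0 0 0; 0 -0.0256 0 0 0 0 0; 0 -0.032 0 0 0 0 0")

```text
time: 5.48
tool_pos: [0.4333, 0.1274, 0.0182]
tool_rot: [-0.0, -0.26, 0.966, 0.0]
contact_force: [-2.7, -2.4, 1.2]
gripper_width: 0.005
grasp_force: 1.8
```

Emit:
jog_arm(motion="0 -0.0064 0 0 0 0 0; 0 -0.0128 0 0 0 0 0; 0 -0.0192 0 0 0 0 0; 0 -0.0256 0 0 0 0 0; 0 -0.032 0 0 0 0 0")

```text
time: 6.1
tool_pos: [0.4472, 0.1354, 0.0181]
tool_rot: [-0.0, -0.26, 0.966, 0.0]
contact_force: [-1.5, -1.9, -0.7]
gripper_width: -0.003
grasp_force: 1.2
```

Run:
```python
from h import *
meas()
f=grab_frame("side");cv2.imwrite("pics/side2.png",cv2.resize(f["color"][200:470,180:500,::-1],None,fx=2,fy=2))
p=cloud("side","module")
print(rect(p,.042,.052))
```

```text
t 6.1 pos [447.2 135.4  18.1] psi 30.1 jig [-119.3   33.4] F jig [-2.2 -1. ] Fz -0.7
(2744, array([498.4, 162.7]), array([88.6, 89.9]), np.float64(30.1), np.float64(0.0486))
```

View pics/side2.png

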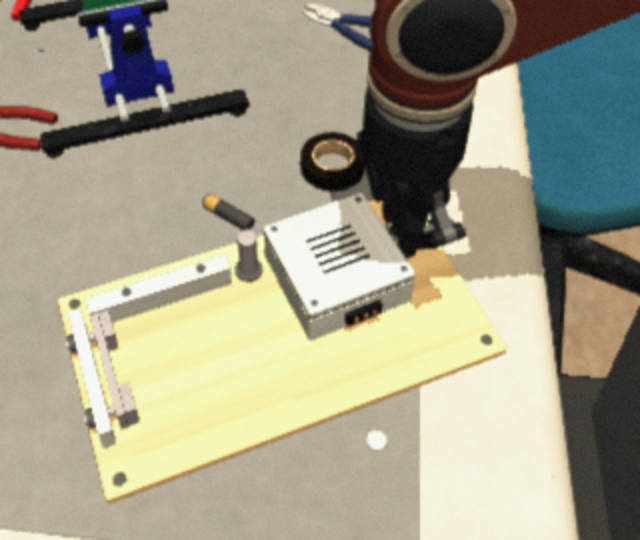

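The module is square in front of the post with about 8 mm of gap. The post (248,255 in the crop) faces the right part of its +x side, and the tape and battery are untouched. Next I shift the pusher left and run the pivot arc.

```bash
cat >> h.py <<'E'
P=np.array([569.,161.5])
def arc(th,a=-110,b=56): return [*(P+rot(rot([a,b],-th),JY)),18,JY-th]
E
python3 - <<'E'
from h import *
a=load(); f=lambda dx,dy:[*(np.array(a[:2])+rot([dx,dy],30.1)),18,30.1]
s=arc(-2.8); print(rot(np.array(s[:2])-a[:2],-30.1))
plan([f(-8,0),f(-8,9),f(-8,18),f(-4,18),f(0,18)]+lin(f(0,18),s,2)+[arc(-2.8+3*k) for k in range(1,14)])
E
```

```text
[ 8.6721545  17.73342044]
0 0.016 -0 -0 0 0 -0; 0 0.016 0.018 -0 0 0 -0; 0 0.016 0.036 -0 0 0 -0; 0 0.008 0.036 -0 0 0 -0; 0 0 0.036 -0 0 0 -0
0 -0.0087 -0.0003 -0 0 0 -0; 0 -0.0173 -0.0005 -0 0 0 -0; 0 -0.0235 0.0108 -0 0 0 0.0349; 0 -0.0303 0.0219 -0 0 0 0.0698; 0 -0.0376 0.0325 -0 0 0 0.1047
0 -0.0061 0.0114 -0 0 0 0.0349; 0 -0.0129 0.0224 -0 0 0 0.0698; 0 -0.0202 0.033 -0 0 0 0.1047; 0 -0.0281 0.0433 -0 0 0 0.1396; 0 -0.0365 0.0531 -0 0 0 0.1745
0 -0.0061 0.0114 -0 0 0 0.0349; 0 -0.0129 0.0224 -0 0 0 0.0698; 0 -0.0202 0.033 -0 0 0 0.1047; 0 -0.028 0.0433 -0 0 0 0.1396; 0 -0.0364 0.0531 -0 0 0 0.1746
end [468.97 233.82  18.    -8.9 ]
```

Emit:
jog_arm(motion="0 0.016 0 0 0 0 0; 0 0.016 0.018 0 0 0 0; 0 0.016 0.036 0 0 0 0; 0 0.008 0.036 0 0 0 0; 0 0 0.036 0 0 0 0")

```text
time: 6.88
tool_pos: [0.4385, 0.1512, 0.0185]
tool_rot: [0.0, -0.26, 0.966, -0.0]
contact_force: [-0.2, -0.2, -0.0]
gripper_width: -0.001
grasp_force: 0.0
```

Emit:
jog_arm(motion="0 -0.0087 -0.0003 0 0 0 0; 0 -0.0173 -0.0005 0 0 0 0; 0 -0.0235 0.0108 0 0 0 0.0349; 0 -0.0303 0.0219 0 0 0 0.0698; 0 -0.0376 0.0325 0 0 0 0.1047")

```text
time: 7.5
tool_pos: [0.4466, 0.1743, 0.0181]
tool_rot: [0.0, -0.182, 0.983, -0.0]
contact_force: [-0.5, -1.6, 0.2]
gripper_width: 0.003
grasp_force: 0.7
```

```bash
cat >> h.py <<'E'
def look():
    meas(); p=cloud("side","module"); n,c,sz,a,z=rect(p,.042,.052)
    th=(JY-a)%90; C=c-P                      # cw angle in 0..90
    for t in (th,th-90):
        m=rot(rot(-C,-JY),t); tool=rot(rot(state()["tool_pos"][:2]*1000-c,-JY),t)
        print("th",round(t,1),"c jig",rot(C,-JY).round(1),"size",sz,"post in module",m.round(1),"tool in module",tool.round(1))
E
python3 -c "
from h import *
look()"
```

```text
t 7.5 pos [446.6 174.3  18.1] psi 21.0 jig [-102.    68.2] F jig [-1.2 -1.2] Fz 0.2
th 6.6 c jig [-49.9  35. ] size [90.1 90.3] post in module [ 53.6 -29. ] tool in module [-56.1  26.6]
th -83.4 c jig [-49.9  35. ] size [90.1 90.3] post in module [-29.  -53.6] tool in module [26.6 56.1]
```

Emit:
jog_arm(motion="0 -0.0061 0.0114 0 0 0 0.0349; 0 -0.0129 0.0224 0 0 0 0.0698; 0 -0.0202 0.033 0 0 0 0.1047; 0 -0.0281 0.0433 0 0 0 0.1396; 0 -0.0365 0.0531 0 0 0 0.1745")

```text
time: 8.22
tool_pos: [0.4538, 0.2056, 0.0181]
tool_rot: [0.0, -0.053, 0.999, -0.0]
contact_force: [-1.5, -0.7, -0.4]
gripper_width: -0.004
grasp_force: 0.6
```

```bash
python3 -c "
from h import *
look()"
```

```text
t 8.22 pos [453.8 205.6  18.1] psi 6.1 jig [-81.2  92.7] F jig [-1.6  0. ] Fz -0.4
th 21.6 c jig [-42.6  37. ] size [87.9 89.6] post in module [ 53.2 -18.8] tool in module [-56.7  36.9]
th -68.4 c jig [-42.6  37. ] size [87.9 89.6] post in module [-18.8 -53.2] tool in module [36.9 56.7]
```

Pivoting works, but the module slips along the post (s from −29 to −19 mm). I'll keep the pusher at a fixed place on the face.

```bash
cat >> h.py <<'E'
def slid(th0,s0,p0,p1,dth,n,k=.68,a=-109.5):
    return [arc(th0+dth*i/n,a,(p0+(p1-p0)*i/n)-(s0+k*dth*i/n)) for i in range(1,n+1)]
E
python3 - <<'E'
from h import *
json.dump([*json.load(open("cmd.json"))],open("cmd.json","w"))
# true commanded pose: one call of the last plan was not run -> arc(21.2)
c=arc(-2.8+24); print(c); json.dump([float(v) for v in c],open("cmd.json","w"))
plan(slid(21.4,-19,37,35,15,5))
E
```

```text
[np.float64(453.67203815051846), np.float64(205.49387702447382), 18, 6.100000000000001]
0 -0.0073 0.0072 -0 0 0 0.0372; 0 -0.0133 0.0133 -0 0 0 0.0721; 0 -0.0194 0.0191 -0 0 0 0.107; 0 -0.0255 0.0247 -0 0 0 0.142; 0 -0.0316 0.03 -0 0 0 0.1769
end [467.79 222.09  18.    -9.1 ]
```

Emit:
jog_arm(motion="0 -0.0073 0.0072 0 0 0 0.0372; 0 -0.0133 0.0133 0 0 0 0.0721; 0 -0.0194 0.0191 0 0 0 0.107; 0 -0.0255 0.0247 0 0 0 0.142; 0 -0.0316 0.03 0 0 0 0.1769")

```text
time: 8.95
tool_pos: [0.4674, 0.2221, 0.0181]
tool_rot: [-0.001, 0.079, 0.997, -0.0]
contact_force: [-3.4, -0.4, 1.5]
gripper_width: 0.003
grasp_force: 1.4
```

```bash
python3 -c "
from h import *
look()"
```

```text
t 8.95 pos [467.4 222.1  18.1] psi -9.1 jig [-61.5 101.1] F jig [-3.2  1.2] Fz 1.5Traceback (most recent call last):
  File "<string>", line 3, in <module>
    look()
    ~~~~^^
  File "h.py", line 43, in look
    meas(); p=cloud("side","module"); n,c,sz,a,z=rect(p,.042,.052)
                                                 ~~~~^^^^^^^^^^^^^
  File "h.py", line 15, in rect
    l=q[:,:2]@R.T*1000; lo,hi=np.percentile(l,[.3,99.7],axis=0)
                              ~~~~~~~~~~~~~^^^^^^^^^^^^^^^^^^^^
    return _quantile_unchecked(
        a, q, axis, out, overwrite_input, method, keepdims, weights)
    return _ureduce(a,
                    func=_quantile_ureduce_func,
    ...<5 lines>...
                    overwrite_input=overwrite_input,
                    method=method)
    r = func(a, **kwargs)
    result = _quantile(arr,
                       quantiles=q,
    ...<2 lines>...
                       out=out,
                       weights=wgt)
    slices_having_nans = np.isnan(arr[-1, ...])
                                  ~~~^^^^^^^^^
IndexError: index -1 is out of bounds for axis 0 with size 0
```

```bash
cat >> h.py <<'E'
def look():
    meas(); f=grab_frame("side"); z=f["range_z"]; K=f["intrinsics"]; v,u=np.mgrid[:480,:640]
    p=np.stack([(u-K[0,2])/K[0,0]*z,-(v-K[1,2])/K[1,1]*z,-z],-1); T=f["world_from_camera"]; p=p@T[:3,:3].T+T[:3,3]
    d=np.linalg.norm(p[...,:2]*1000-j2w([-10,50]),axis=-1)
    m=(z>0)&(p[...,2]>.0455)&(p[...,2]<.0515)&(f["color"].min(-1)>60)&(d<140)
    m=cv2.morphologyEx(m.astype(np.uint8),cv2.MORPH_OPEN,np.ones((3,3)))
    n,l,st,_=cv2.connectedComponentsWithStats(m); i=1+np.argmax(st[1:,4]); q=p[l==i]
    n,c,sz,a,_=rect(q,.04,.06); th=(JY-a)%90; C=c-P
    m=rot(rot(-C,-JY),th); tool=rot(rot(state()["tool_pos"][:2]*1000-c,-JY),th)
    print("th",round(th,1),"c jig",rot(C,-JY).round(1),"size",sz,"post in module",m.round(1),"tool in module",tool.round(1))
E
python3 -c "
from h import *
look()"
```

```text
t 9.05 pos [467.8 222.4  18.2] psi -9.0 jig [-61.1 101.2] F jig [0.1 0.9] Fz -0.5
th 33.9 c jig [-34.7  36.1] size [89.8 82.4] post in module [ 48.9 -10.6] tool in module [-58.6  38.1]
```

```bash
python3 -c "
from h import *
plan(slid(36.,-10,38,35,20,10,a=-110))"
```

```text
0 -0.0017 0.0112 -0 0 0 0.0186; 0 -0.0051 0.0154 -0 0 0 0.0418; 0 -0.0085 0.0195 -0 0 0 0.0651; 0 -0.0119 0.0235 -0 0 0 0.0884; 0 -0.0154 0.0273 -0 0 0 0.1117
0 -0.0027 0.0043 -0 0 0 0.0232; 0 -0.0056 0.0086 -0 0 0 0.0465; 0 -0.0084 0.0127 -0 0 0 0.0698; 0 -0.0113 0.0167 -0 0 0 0.093; 0 -0.0142 0.0207 -0 0 0 0.1163
end [487.6  241.87  18.   -28.7 ]
```

Emit:
jog_arm(motion="0 -0.0017 0.0112 0 0 0 0.0186; 0 -0.0051 0.0154 0 0 0 0.0418; 0 -0.0085 0.0195 0 0 0 0.0651; 0 -0.0119 0.0235 0 0 0 0.0884; 0 -0.0154 0.0273 0 0 0 0.1117")

```text
time: 9.72
tool_pos: [0.4767, 0.2352, 0.0182]
tool_rot: [-0.001, 0.163, 0.987, 0.0]
contact_force: [-7.0, 3.5, 2.4]
gripper_width: 0.002
grasp_force: 3.3
```

Emit:
jog_arm(motion="0 -0.0027 0.0043 0 0 0 0.0232; 0 -0.0056 0.0086 0 0 0 0.0465; 0 -0.0084 0.0127 0 0 0 0.0698; 0 -0.0113 0.0167 0 0 0 0.093; 0 -0.0142 0.0207 0 0 0 0.1163")

```text
time: 10.35
tool_pos: [0.4861, 0.2435, 0.0181]
tool_rot: [-0.002, 0.249, 0.969, 0.001]
contact_force: [-6.9, 6.2, 3.0]
gripper_width: 0.0
grasp_force: 4.8
```

```bash
python3 -c "
from h import *
look()
f=grab_frame('side');cv2.imwrite('pics/side3.png',cv2.resize(f['color'][200:470,180:500,::-1],None,fx=2,fy=2))"
```

```text
t 10.35 pos [486.1 243.5  18.1] psi -28.8 jig [-35.2 111.5] F jig [-3.3  8.7] Fz 3.0
th 13.3 c jig [-3.9 27.1] size [ 56.3 103.1] post in module [ 10.  -25.5] tool in module [-50.3  74.2]
```

View pics/side3.png

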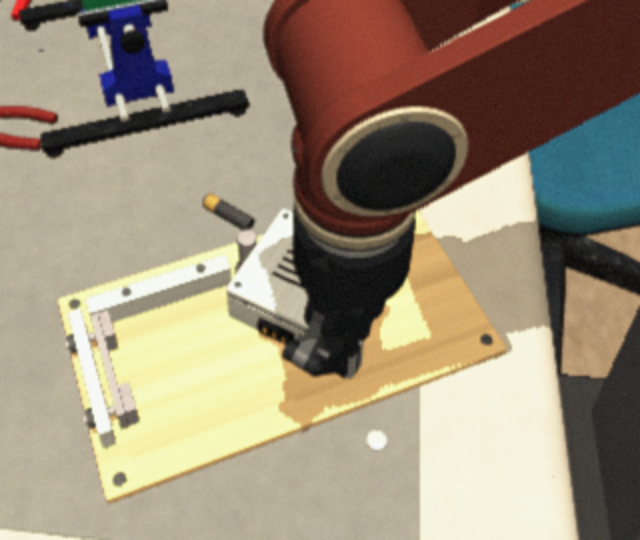

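The arm now hides part of the module. The corners of its post-side face show at crop (229,291) and (286,211), so I take the pose from those.

```bash
cat >> h.py <<'E'
def px(cam,u,v,z=.0486):
    f=grab_frame(cam);K=f["intrinsics"];T=f["world_from_camera"]
    r=T[:3,:3]@np.array([(u-K[0,2])/K[0,0],-(v-K[1,2])/K[1,1],-1]);o=T[:3,3]
    return ((o+r*(z-o[2])/r[2])*1000)[:2]
def corners(a,b):   # a: (+x,+y) corner, b: (+x,-y)
    A,B=px("side",*a),px("side",*b); e=A-B; th=JY-np.degrees(np.arctan2(e[1],e[0]))+90; M=(A+B)/2
    c=M-rot([45,0],JY-th); C=rot(c-P,-JY)
    print("len",np.linalg.norm(e).round(1),"th",th.round(1),"c jig",C.round(1),"post",rot(-C,th).round(1),"tool",rot(rot(state()["tool_pos"][:2]*1000-c,-JY),th).round(1))
E
python3 -c "
from h import *
corners((294.5,346),(322.5,305.5))"
```

```text
len 88.9 th 49.6 c jig [-35.1  45.6] post [57.5 -2.8] tool [-50.2  41.8]
```

```bash
python3 -c "
from h import *
plan(slid(52.,-2,36,34,16,10,a=-108.5))"
```

```text
0 -0.0001 0.0015 -0 0 0 -0.0279; 0 -0.002 0.005 -0 0 0 -0.0093; 0 -0.004 0.0085 -0 0 0 0.0093; 0 -0.0059 0.0119 -0 0 0 0.0279; 0 -0.0079 0.0153 -0 0 0 0.0466
0 -0.0018 0.0034 -0 0 0 0.0186; 0 -0.0036 0.0069 -0 0 0 0.0372; 0 -0.0054 0.0102 -0 0 0 0.0558; 0 -0.0073 0.0135 -0 0 0 0.0744; 0 -0.0091 0.0168 -0 0 0 0.093
end [503.1 251.3  18.  -40.7]
```

Emit:
jog_arm(motion="0 -0.0001 0.0015 0 0 0 -0.0279; 0 -0.002 0.005 0 0 0 -0.0093; 0 -0.004 0.0085 0 0 0 0.0093; 0 -0.0059 0.0119 0 0 0 0.0279; 0 -0.0079 0.0153 0 0 0 0.0466")

```text
time: 11.18
tool_pos: [0.493, 0.2488, 0.0181]
tool_rot: [-0.002, 0.282, 0.959, 0.001]
contact_force: [-9.0, 7.8, 3.2]
gripper_width: -0.003
grasp_force: 5.6
```

Emit:
jog_arm(motion="0 -0.0018 0.0034 0 0 0 0.0186; 0 -0.0036 0.0069 0 0 0 0.0372; 0 -0.0054 0.0102 0 0 0 0.0558; 0 -0.0073 0.0135 0 0 0 0.0744; 0 -0.0091 0.0168 0 0 0 0.093")

```text
time: 11.8
tool_pos: [0.5008, 0.2546, 0.0182]
tool_rot: [-0.003, 0.348, 0.937, 0.002]
contact_force: [-10.5, 11.4, 3.2]
gripper_width: 0.005
grasp_force: 7.7
```

```bash
python3 -c "
from h import *
meas()
f=grab_frame('side');cv2.imwrite('pics/side4.png',cv2.resize(f['color'][280:400,240:400,::-1],None,fx=4,fy=4,interpolation=cv2.INTER_CUBIC))"
```

```text
t 11.8 pos [500.8 254.6  18.2] psi -40.8 jig [-17.  114.7] F jig [-4.1 15. ] Fz 3.2
```

View pics/side4.png

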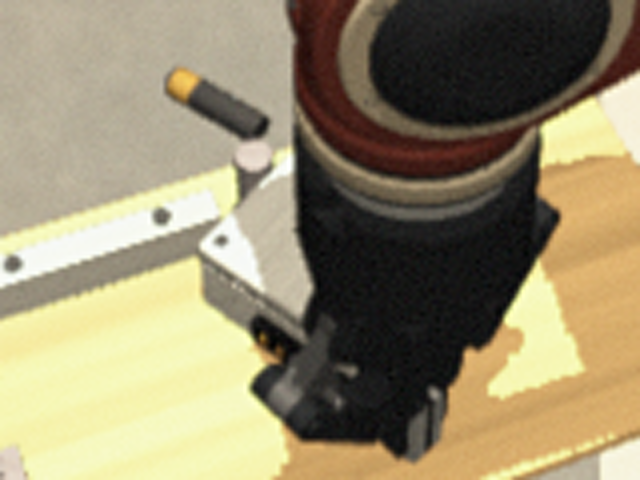

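```bash
python3 -c "
from h import *
A=px('side',290.2,341.5);B=px('side',312.5,319.5);e=A-B
th=JY-np.degrees(np.arctan2(e[1],e[0]))+90
print('th',th)
for t in (50,55,60,th):
    c=A-rot([45,45],JY-t);C=rot(c-P,-JY);print(t,'c',C,'post',rot(-C,t),'tool',rot(rot(state()['tool_pos'][:2]*1000-c,-JY),t))
"
```

```text
th 59.858711812105895
50 c [-32.00926977  35.58070077] post [47.83156011  1.64968964] tool [-50.87268165  61.4588362 ]
55 c [-31.28460902  41.08504562] post [51.59901367  2.06143738] tool [-51.94233924  53.04035058]
60 c [-30.08297056  46.50528643] post [55.31624474  2.79997351] tool [-52.2742071   44.56067304]
59.858711812105895 c [-30.12340054  46.35365211] post [55.21215058  2.77466256] tool [-52.2749947   44.80054689]
```

At about 57° with the post in firm contact, step 2 should be met. The finger now sits at the face's corner, so I'll retract, go round to the −y side, and push the module forward along its own y.

Run:
```python
from h import *
a=load(); b=[*(np.array(a[:2])+rot([-15,0],a[3])),18,a[3]]; b2=b[:2]+[90,a[3]]
g=[*(P+rot([-95,12.6],JY)),90,59.8]
plan(lin(a,b,2)+lin(b,b2,3)+lin(b2,g,15))
```

```text
0 0.015 -0 -0 0 0 -0; 0 0.03 0 -0 0 0 -0; 0 0.03 0 -0.048 0 0 -0; 0 0.03 0 -0.096 0 0 -0; 0 0.03 0 -0.144 0 0 -0
0 -0.0102 -0.0145 -0 0 0 -0.078; 0 -0.0203 -0.0289 -0 0 0 -0.1559; 0 -0.0305 -0.0434 -0 0 0 -0.2339; 0 -0.0407 -0.0579 -0 0 0 -0.3118; 0 -0.0508 -0.0723 -0 0 0 -0.3898
0 -0.0005 -0.0177 -0 0 0 -0.0779; 0 -0.001 -0.0354 -0 0 0 -0.1559; 0 -0.0015 -0.053 -0 0 0 -0.2338; 0 -0.002 -0.0707 -0 0 0 -0.3118; 0 -0.0025 -0.0884 -0 0 0 -0.3898
0 0.0093 -0.015 -0 0 0 -0.0779; 0 0.0187 -0.03 -0 0 0 -0.1559; 0 0.028 -0.045 -0 0 0 -0.2338; 0 0.0374 -0.06 -0 0 0 -0.3118; 0 0.0467 -0.075 -0 0 0 -0.3897
end [478.8  129.14  90.    59.8 ]
```

Emit:
jog_arm(motion="0 0.015 0 0 0 0 0; 0 0.03 0 0 0 0 0; 0 0.03 0 -0.048 0 0 0; 0 0.03 0 -0.096 0 0 0; 0 0.03 0 -0.144 0 0 0")

```text
time: 12.58
tool_pos: [0.492, 0.2612, 0.0913]
tool_rot: [0.001, 0.348, 0.938, 0.0]
contact_force: [0.8, 1.4, 0.1]
gripper_width: 0.001
grasp_force: 0.0
```

Emit:
jog_arm(motion="0 -0.0102 -0.0145 0 0 0 -0.078; 0 -0.0203 -0.0289 0 0 0 -0.1559; 0 -0.0305 -0.0434 0 0 0 -0.2339; 0 -0.0407 -0.0579 0 0 0 -0.3118; 0 -0.0508 -0.0723 0 0 0 -0.3898")

```text
time: 13.2
tool_pos: [0.4877, 0.2169, 0.0906]
tool_rot: [0.001, 0.061, 0.998, -0.0]
contact_force: [-0.7, -0.6, 0.2]
gripper_width: -0.001
grasp_force: 0.0
```

Emit:
jog_arm(motion="0 -0.0005 -0.0177 0 0 0 -0.0779; 0 -0.001 -0.0354 0 0 0 -0.1559; 0 -0.0015 -0.053 0 0 0 -0.2338; 0 -0.002 -0.0707 0 0 0 -0.3118; 0 -0.0025 -0.0884 0 0 0 -0.3898")

```text
time: 13.82
tool_pos: [0.4835, 0.1728, 0.0906]
tool_rot: [0.001, -0.229, 0.973, -0.0]
contact_force: [0.1, -0.5, 0.3]
gripper_width: -0.001
grasp_force: 0.0
```

Emit:
jog_arm(motion="0 0.0093 -0.015 0 0 0 -0.0779; 0 0.0187 -0.03 0 0 0 -0.1559; 0 0.028 -0.045 0 0 0 -0.2338; 0 0.0374 -0.06 0 0 0 -0.3118; 0 0.0467 -0.075 0 0 0 -0.3897")

```text
time: 14.45
tool_pos: [0.4792, 0.1288, 0.0906]
tool_rot: [0.001, -0.5, 0.866, -0.001]
contact_force: [0.6, 0.2, 0.3]
gripper_width: -0.002
grasp_force: 0.0
```

```bash
python3 -c "
from h import *
look()"
```

```text
t 14.45 pos [479.2 128.8  90.6] psi 60.0 jig [-93.9  12.8] F jig [ 0.6 -0.1] Fz 0.3
th 59.8 c jig [-27.1  44.7] size [89.5 90.3] post in module [52.3  0.9] tool in module [ -5.6 -75.5]
```

Run:
```python
from h import *
a=load(); b=[a[0],a[1],18,57.5]; e=[*(np.array(b[:2])+rot([57,1],57.5)),18,57.5]
plan(lin(a,b,5)+lin(b,e,10))
```

```text
0 -0 0 0.0288 0 0 0.0053; 0 -0 0 0.0576 0 0 0.0107; 0 -0 0 0.0864 0 0 0.016; 0 -0 0 0.1152 0 0 0.0214; 0 -0 0 0.144 0 0 0.0267
0 -0.0114 0.0002 -0 0 0 0; 0 -0.0228 0.0004 -0 0 0 0; 0 -0.0342 0.0006 -0 0 0 0; 0 -0.0456 0.0008 -0 0 0 0; 0 -0.057 0.001 -0 0 0 0
0 -0.0114 0.0002 -0 0 0 0; 0 -0.0228 0.0004 -0 0 0 0; 0 -0.0342 0.0006 -0 0 0 0; 0 -0.0456 0.0008 -0 0 0 0; 0 -0.057 0.001 -0 0 0 0
end [508.58 177.75  18.    57.5 ]
```

Emit:
jog_arm(motion="0 0 0 0.0288 0 0 0.0053; 0 0 0 0.0576 0 0 0.0107; 0 0 0 0.0864 0 0 0.016; 0 0 0 0.1152 0 0 0.0214; 0 0 0 0.144 0 0 0.0267")

```text
time: 15.12
tool_pos: [0.4785, 0.1294, 0.017]
tool_rot: [-0.0, -0.481, 0.877, 0.0]
contact_force: [-0.3, 0.0, 0.1]
gripper_width: -0.001
grasp_force: 0.0
```

Emit:
jog_arm(motion="0 -0.0114 0.0002 0 0 0 0; 0 -0.0228 0.0004 0 0 0 0; 0 -0.0342 0.0006 0 0 0 0; 0 -0.0456 0.0008 0 0 0 0; 0 -0.057 0.001 0 0 0 0")

```text
time: 15.75
tool_pos: [0.494, 0.1537, 0.0188]
tool_rot: [-0.0, -0.481, 0.877, -0.0]
contact_force: [-2.6, -3.8, 3.4]
gripper_width: 0.003
grasp_force: 2.2
```

Emit:
jog_arm(motion="0 -0.0114 0.0002 0 0 0 0; 0 -0.0228 0.0004 0 0 0 0; 0 -0.0342 0.0006 0 0 0 0; 0 -0.0456 0.0008 0 0 0 0; 0 -0.057 0.001 0 0 0 0")

```text
time: 16.38
tool_pos: [0.5087, 0.1783, 0.0183]
tool_rot: [-0.0, -0.481, 0.877, -0.0]
contact_force: [-3.1, -4.1, 3.8]
gripper_width: -0.003
grasp_force: 2.4
```

```bash
python3 -c "
from h import *
look()"
```

```text
t 16.38 pos [508.7 178.3  18.3] psi 57.5 jig [-45.   43.2] F jig [-4.6 -2.2] Fz 3.8
th 62.3 c jig [ 7.3 64.3] size [90.1 90.1] post in module [ 53.5 -36.4] tool in module [ -5.5 -56.4]
```

Run:
```python
from h import *
a=load(); b=[*(np.array(a[:2])+rot([-12,0],a[3])),18,a[3]]; b2=b[:2]+[90,a[3]]
g=[*(P+rot([-6.6,133.8],JY)),90,JY-62.3]; g2=g[:2]+[18,g[3]]
plan(lin(a,b,2)+lin(b,b2,3)+lin(b2,g,10)+lin(g,g2,5))
plan(slid(60.3,-38,20,18,20,10))
```

```text
0 0.012 -0 -0 0 0 -0; 0 0.024 -0 -0 0 0 -0; 0 0.024 -0 -0.048 0 0 -0; 0 0.024 -0 -0.096 0 0 -0; 0 0.024 -0 -0.144 0 0 -0
0 -0.0185 0.0119 -0 0 0 0.1076; 0 -0.0369 0.0237 -0 0 0 0.2153; 0 -0.0554 0.0356 -0 0 0 0.3229; 0 -0.0739 0.0474 -0 0 0 0.4305; 0 -0.0924 0.0593 -0 0 0 0.5382
0 -0.0042 0.0215 -0 0 0 0.1076; 0 -0.0084 0.043 -0 0 0 0.2152; 0 -0.0126 0.0646 -0 0 0 0.3229; 0 -0.0168 0.0861 -0 0 0 0.4305; 0 -0.021 0.1077 -0 0 0 0.5381
0 -0.0001 -0 0.0288 0 0 0; 0 -0.0001 -0 0.0576 0 0 0; 0 -0.0001 -0 0.0864 0 0 0; 0 -0.0001 -0 0.1152 0 0 0; 0 -0.0001 -0 0.144 0 0 0
end [501.79 277.36  18.   -35.  ]
0 -0.024 0.0002 -0 0 0 0; 0 -0.028 0.0046 -0 0 0 0.0233; 0 -0.032 0.0089 -0 0 0 0.0466; 0 -0.036 0.0131 -0 0 0 0.0698; 0 -0.0401 0.0172 -0 0 0 0.0931
0 -0.0036 0.0045 -0 0 0 0.0233; 0 -0.0071 0.0088 -0 0 0 0.0465; 0 -0.0107 0.013 -0 0 0 0.0698; 0 -0.0144 0.0171 -0 0 0 0.0931; 0 -0.0181 0.0211 -0 0 0 0.1164
end [536.96 274.45  18.   -53.  ]
```

Emit:
jog_arm(motion="0 0.012 0 0 0 0 0; 0 0.024 0 0 0 0 0; 0 0.024 0 -0.048 0 0 0; 0 0.024 0 -0.096 0 0 0; 0 0.024 0 -0.144 0 0 0")

```text
time: 17.05
tool_pos: [0.5017, 0.1676, 0.0908]
tool_rot: [0.0, -0.481, 0.877, 0.0]
contact_force: [0.9, 0.5, 0.7]
gripper_width: -0.004
grasp_force: 0.0
```

Emit:
jog_arm(motion="0 -0.0185 0.0119 0 0 0 0.1076; 0 -0.0369 0.0237 0 0 0 0.2153; 0 -0.0554 0.0356 0 0 0 0.3229; 0 -0.0739 0.0474 0 0 0 0.4305; 0 -0.0924 0.0593 0 0 0 0.5382")

```text
time: 17.68
tool_pos: [0.5016, 0.2229, 0.0901]
tool_rot: [0.0, -0.095, 0.995, 0.0]
contact_force: [0.4, 0.0, 0.7]
gripper_width: 0.001
grasp_force: 0.0
```

Emit:
jog_arm(motion="0 -0.0042 0.0215 0 0 0 0.1076; 0 -0.0084 0.043 0 0 0 0.2152; 0 -0.0126 0.0646 0 0 0 0.3229; 0 -0.0168 0.0861 0 0 0 0.4305; 0 -0.021 0.1077 0 0 0 0.5381")

```text
time: 18.3
tool_pos: [0.5014, 0.2777, 0.0901]
tool_rot: [-0.0, 0.303, 0.953, 0.0]
contact_force: [0.1, 0.3, 0.5]
gripper_width: 0.001
grasp_force: 0.0
```

Emit:
jog_arm(motion="0 -0.0001 0 0.0288 0 0 0; 0 -0.0001 0 0.0576 0 0 0; 0 -0.0001 0 0.0864 0 0 0; 0 -0.0001 0 0.1152 0 0 0; 0 -0.0001 0 0.144 0 0 0")

```text
time: 18.92
tool_pos: [0.5015, 0.2773, 0.017]
tool_rot: [-0.0, 0.3, 0.954, -0.0]
contact_force: [-0.7, -0.1, 0.6]
gripper_width: 0.005
grasp_force: 0.0
```

Emit:
jog_arm(motion="0 -0.016 0.0002 0 0 0 0; 0 -0.027 0.0046 0 0 0 0.0233; 0 -0.032 0.0089 0 0 0 0.0466; 0 -0.036 0.0131 0 0 0 0.0698; 0 -0.0401 0.0172 0 0 0 0.0931")

```text
time: 19.55
tool_pos: [0.5232, 0.2735, 0.0188]
tool_rot: [-0.0, 0.367, 0.93, 0.0]
contact_force: [-2.1, 0.7, 2.6]
gripper_width: -0.003
grasp_force: 1.2
```

Emit:
jog_arm(motion="0 -0.0036 0.0045 0 0 0 0.0233; 0 -0.0071 0.0088 0 0 0 0.0465; 0 -0.0107 0.013 0 0 0 0.0698; 0 -0.0144 0.0171 0 0 0 0.0931; 0 -0.0181 0.0211 0 0 0 0.1164")

```text
time: 20.18
tool_pos: [0.537, 0.2748, 0.0183]
tool_rot: [-0.0, 0.447, 0.895, 0.0]
contact_force: [-2.5, 1.8, 1.1]
gripper_width: -0.001
grasp_force: 1.5
```

```bash
python3 -c "
from h import *
look()
f=grab_frame('side');cv2.imwrite('pics/side5.png',cv2.resize(f['color'][280:430,220:400,::-1],None,fx=4,fy=4,interpolation=cv2.INTER_CUBIC)[:, :720])"
```

```text
t 20.18 pos [537.  274.8  18.3] psi -53.1 jig [ 24.4 116. ] F jig [-1.4  2.7] Fz 1.1
th 81.9 c jig [52.6 41.3] size [23.6 42.6] post in module [ 33.5 -57.9] tool in module [-77.2 -18. ]
```

View pics/side5.png

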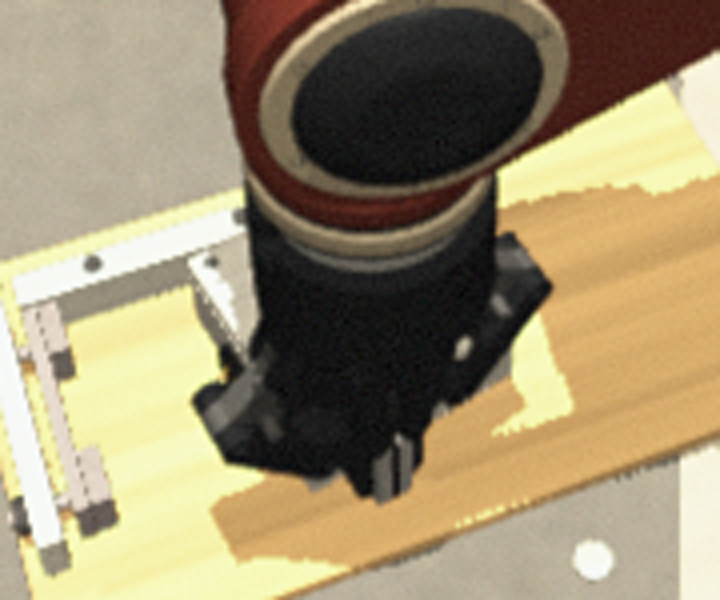

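The module is almost square: its front corner (190,260) is just off the rail, and the post side is hidden by the wrist. I'll finish the arc and press lightly onto the rail.

Run:
```python
from h import *
w=slid(80.3,-24.4,18,17,9.7,5); e=w[-1]; f=lambda d:[*(np.array(e[:2])+rot([d,0],e[3])),18,e[3]]
plan(w+[f(.5),f(1),f(1.5),f(2),f(2.5)])
```

```text
0 -0.0029 0.0044 -0 0 0 0.0225; 0 -0.0058 0.0086 -0 0 0 0.0451; 0 -0.0088 0.0127 -0 0 0 0.0677; 0 -0.0118 0.0168 -0 0 0 0.0903; 0 -0.0148 0.0207 -0 0 0 0.1128
0 -0.001 0.0001 -0 0 0 0; 0 -0.002 0.0001 -0 0 0 0; 0 -0.003 0.0001 -0 0 0 0; 0 -0.004 0.0001 -0 0 0 0; 0 -0.005 0.0001 -0 0 0 0
end [550.87 272.57  18.   -62.7 ]
```

Emit:
jog_arm(motion="0 -0.0029 0.0044 0 0 0 0.0225; 0 -0.0058 0.0086 0 0 0 0.0451; 0 -0.0088 0.0127 0 0 0 0.0677; 0 -0.0118 0.0168 0 0 0 0.0903; 0 -0.0148 0.0207 0 0 0 0.1128")

```text
time: 20.9
tool_pos: [0.5498, 0.2756, 0.0183]
tool_rot: [-0.0, 0.521, 0.854, 0.001]
contact_force: [-1.1, 5.5, 0.5]
gripper_width: 0.0
grasp_force: 2.8
```

Emit:
jog_arm(motion="0 -0.001 0.0001 0 0 0 0; 0 -0.002 0.0001 0 0 0 0; 0 -0.003 0.0001 0 0 0 0; 0 -0.004 0.0001 0 0 0 0; 0 -0.005 0.0001 0 0 0 0")

```text
time: 21.52
tool_pos: [0.5512, 0.2755, 0.0185]
tool_rot: [-0.001, 0.521, 0.854, 0.003]
contact_force: [-0.8, 13.7, -1.6]
gripper_width: -0.001
grasp_force: 5.9
```

Run:
```python
from h import *
meas(); print(rot(state()["tool_pos"][:2]*1000-P,-JY))
a=load(); b=[*(np.array(a[:2])+rot([-14,0],a[3])),18,a[3]]; b2=b[:2]+[90,a[3]]
g=[*(P+rot([-62,53],JY)),90,JY]
plan(lin(a,b,2)+lin(b,b2,3)+lin(b2,g,10))
```

```text
t 21.52 pos [551.2 275.5  18.5] psi -62.7 jig [ 37.3 110.2] F jig [ 5.6 12.5] Fz -1.6
[ 36.44183936 109.5004299 ]
0 0.014 0 -0 0 0 -0; 0 0.028 0 -0 0 0 -0; 0 0.028 0 -0.048 0 0 -0; 0 0.028 0 -0.096 0 0 -0; 0 0.028 0 -0.144 0 0 -0
0 -0.0136 -0.0194 -0 0 0 -0.1047; 0 -0.0272 -0.0387 -0 0 0 -0.2094; 0 -0.0408 -0.0581 -0 0 0 -0.3142; 0 -0.0544 -0.0775 -0 0 0 -0.4189; 0 -0.068 -0.0968 -0 0 0 -0.5236
0 0.0041 -0.0233 -0 0 0 -0.1047; 0 0.0082 -0.0466 -0 0 0 -0.2094; 0 0.0122 -0.07 -0 0 0 -0.3141; 0 0.0163 -0.0933 -0 0 0 -0.4189; 0 0.0204 -0.1166 -0 0 0 -0.5236
end [489.59 180.15  90.    27.3 ]
```

Emit:
jog_arm(motion="0 0.014 0 0 0 0 0; 0 0.028 0 0 0 0 0; 0 0.028 0 -0.048 0 0 0; 0 0.028 0 -0.096 0 0 0; 0 0.028 0 -0.144 0 0 0")

```text
time: 22.15
tool_pos: [0.5443, 0.2848, 0.0908]
tool_rot: [0.0, 0.52, 0.854, -0.0]
contact_force: [-0.2, -0.4, 1.1]
gripper_width: -0.002
grasp_force: 0.0
```

Emit:
jog_arm(motion="0 -0.0136 -0.0194 0 0 0 -0.1047; 0 -0.0272 -0.0387 0 0 0 -0.2094; 0 -0.0408 -0.0581 0 0 0 -0.3142; 0 -0.0544 -0.0775 0 0 0 -0.4189; 0 -0.068 -0.0968 0 0 0 -0.5236")

```text
time: 22.78
tool_pos: [0.5168, 0.232, 0.0902]
tool_rot: [0.0, 0.151, 0.989, -0.001]
contact_force: [0.3, 0.2, 0.0]
gripper_width: -0.001
grasp_force: 0.0
```

Emit:
jog_arm(motion="0 0.0041 -0.0233 0 0 0 -0.1047; 0 0.0082 -0.0466 0 0 0 -0.2094; 0 0.0122 -0.07 0 0 0 -0.3141; 0 0.0163 -0.0933 0 0 0 -0.4189; 0 0.0204 -0.1166 0 0 0 -0.5236")

```text
time: 23.4
tool_pos: [0.4894, 0.1796, 0.0902]
tool_rot: [-0.0, -0.239, 0.971, -0.001]
contact_force: [0.4, 0.9, 0.4]
gripper_width: -0.0
grasp_force: 0.0
```

```bash
python3 -c "
from h import *
look()"
```

```text
t 23.4 pos [489.4 179.6  90.2] psi 27.6 jig [-61.6  53.2] F jig [0.8 0.6] Fz 0.4
th 86.7 c jig [17.9 53.7] size [89.  89.6] post in module [ 52.5 -21. ] tool in module [ -3.1 -81.3]
```

Run:
```python
from h import *
a=load(); T=lambda x,y,z=18:[*(P+rot([x,y],JY)),z,JY]
plan(lin(a,T(-62,61),5)+lin(T(-62,61),T(6,61),15))
```

```text
0 -0 0.0032 0.0288 0 0 0; 0 -0 0.0064 0.0576 0 0 0; 0 -0 0.0096 0.0864 0 0 0; 0 -0 0.0128 0.1152 0 0 0; 0 -0 0.016 0.144 0 0 0
0 -0.0091 0 -0 0 0 0; 0 -0.0181 0 -0 0 0 0; 0 -0.0272 0 -0 0 0 0; 0 -0.0363 0 -0 0 0 0; 0 -0.0453 0 -0 0 0 0
0 -0.0091 0 -0 0 0 0; 0 -0.0182 0 -0 0 0 0; 0 -0.0272 0 -0 0 0 0; 0 -0.0363 0 -0 0 0 0; 0 -0.0454 0 -0 0 0 0
0 -0.009 0 -0 0 0 0; 0 -0.0181 0 -0 0 0 0; 0 -0.0272 0 -0 0 0 0; 0 -0.0362 0 -0 0 0 0; 0 -0.0453 0 -0 0 0 0
end [546.35 218.45  18.    27.3 ]
```

Emit:
jog_arm(motion="0 0 0.0032 0.0288 0 0 0; 0 0 0.0064 0.0576 0 0 0; 0 0 0.0096 0.0864 0 0 0; 0 0 0.0128 0.1152 0 0 0; 0 0 0.016 0.144 0 0 0")

```text
time: 24.08
tool_pos: [0.4856, 0.1876, 0.017]
tool_rot: [-0.0, -0.236, 0.972, -0.0]
contact_force: [-0.0, -0.4, 0.1]
gripper_width: 0.007
grasp_force: 0.0
```

Emit:
jog_arm(motion="0 -0.0091 0 0 0 0 0; 0 -0.0181 0 0 0 0 0; 0 -0.0272 0 0 0 0 0; 0 -0.0363 0 0 0 0 0; 0 -0.0453 0 0 0 0 0")

```text
time: 24.7
tool_pos: [0.5061, 0.198, 0.0186]
tool_rot: [-0.0, -0.236, 0.972, -0.0]
contact_force: [-4.7, -1.7, 3.6]
gripper_width: -0.002
grasp_force: 2.3
```

Emit:
jog_arm(motion="0 -0.0091 0 0 0 0 0; 0 -0.0182 0 0 0 0 0; 0 -0.0272 0 0 0 0 0; 0 -0.0363 0 0 0 0 0; 0 -0.0454 0 0 0 0 0")

```text
time: 25.32
tool_pos: [0.5248, 0.2083, 0.0178]
tool_rot: [-0.002, -0.236, 0.972, 0.0]
contact_force: [-6.1, -0.3, 2.7]
gripper_width: -0.002
grasp_force: 2.8
```

```bash
python3 -c "
from h import *
look()"
```

```text
t 25.32 pos [524.8 208.3  17.8] psi 27.4 jig [-16.9  62.6] F jig [-5.5  2.5] Fz 2.7
th 88.9 c jig [39.  52.4] size [89.6 90.7] post in module [ 51.6 -40. ] tool in module [-10.4 -55.7]
```

Emit:
jog_arm(motion="0 -0.009 0 0 0 0 0; 0 -0.0181 0 0 0 0 0; 0 -0.0272 0 0 0 0 0; 0 -0.0362 0 0 0 0 0; 0 -0.0453 0 0 0 0 0")

```text
time: 26.0
tool_pos: [0.5466, 0.2188, 0.0181]
tool_rot: [0.0, -0.236, 0.972, -0.0]
contact_force: [-2.6, -1.3, -1.4]
gripper_width: 0.004
grasp_force: 1.2
```

```bash
python3 -c "
from h import *
look()"
```

```text
t 26.0 pos [546.6 218.8  18.1] psi 27.3 jig [ 7.3 61.8] F jig [-2.9  0. ] Fz -1.4
th 89.8 c jig [63.1 52.9] size [89.2 89.5] post in module [ 52.6 -63.3] tool in module [ -8.3 -55.9]
```

Emit:
jog_arm(motion="0 -0.002 0 0 0 0 0; 0 -0.004 0 0 0 0 0; 0 -0.006 0 0 0 0 0; 0 -0.008 0 0 0 0 0; 0 -0.01 0 0 0 0 0")

```text
time: 26.68
tool_pos: [0.5508, 0.221, 0.0184]
tool_rot: [0.0, -0.236, 0.972, -0.0]
contact_force: [-3.5, -0.8, 1.4]
gripper_width: -0.003
grasp_force: 1.7
```

Emit:
jog_arm(motion="0 -0.001 0 0 0 0 0; 0 -0.002 0 0 0 0 0; 0 -0.003 0 0 0 0 0; 0 -0.004 0 0 0 0 0; 0 -0.005 0 0 0 0 0")

```text
time: 27.3
tool_pos: [0.553, 0.2222, 0.0184]
tool_rot: [-0.0, -0.236, 0.972, 0.0]
contact_force: [-3.8, -0.9, 3.3]
gripper_width: -0.002
grasp_force: 2.3
```

Emit:
jog_arm(motion="0 -0.001 0 0 0 0 0; 0 -0.002 0 0 0 0 0; 0 -0.003 0 0 0 0 0; 0 -0.004 0 0 0 0 0; 0 -0.005 0 0 0 0 0")

```text
time: 27.92
tool_pos: [0.5542, 0.2228, 0.0183]
tool_rot: [-0.002, -0.236, 0.972, -0.0]
contact_force: [-9.1, -4.1, 6.5]
gripper_width: -0.001
grasp_force: 5.2
```

The stop is felt: force rose from 4 to 10 N while the tool stalled. Next, press up to about 15 N.

Emit:
jog_arm(motion="0 -0.0003 0 0 0 0 0; 0 -0.0006 0 0 0 0 0; 0 -0.001 0 0 0 0 0; 0 -0.001 0 0 0 0 0; 0 -0.001 0 0 0 0 0")

```text
time: 28.55
tool_pos: [0.5542, 0.2228, 0.0183]
tool_rot: [-0.002, -0.236, 0.972, -0.001]
contact_force: [-9.1, -5.3, 8.1]
gripper_width: -0.003
grasp_force: 5.7
```

Emit:
jog_arm(motion="0 -0.0004 0 0 0 0 0; 0 -0.0008 0 0 0 0 0; 0 -0.0008 0 0 0 0 0; 0 -0.0008 0 0 0 0 0; 0 -0.0008 0 0 0 0 0")

```text
time: 29.18
tool_pos: [0.5541, 0.2227, 0.0182]
tool_rot: [-0.003, -0.236, 0.972, -0.001]
contact_force: [-11.7, -5.3, 9.2]
gripper_width: -0.001
grasp_force: 6.3
```

```bash
python3 -c "
from h import *
look()"
```

```text
t 29.18 pos [554.1 222.7  18.2] psi 27.4 jig [15.8 61.9] F jig [-12.9   0.7] Fz 9.2
th 0.1 c jig [71.5 53.1] size [89.3 89.3] post in module [-71.4 -53.2] tool in module [-56.7   8. ]
```

Emit:
jog_arm(motion="0 0 0 0 0 0 0; 0 0 0 0 0 0 0; 0 0 0 0 0 0 0; 0 0 0 0 0 0 0; 0 0 0 0 0 0 0")

```text
time: 29.85
tool_pos: [0.5541, 0.2227, 0.0182]
tool_rot: [-0.003, -0.236, 0.972, -0.001]
contact_force: [-10.6, -4.8, 8.3]
gripper_width: -0.0
grasp_force: 6.3
```

Emit:
jog_arm(motion="0 -0.0002 0 0 0 0 0; 0 -0.0002 0 0 0 0 0; 0 -0.0002 0 0 0 0 0; 0 -0.0002 0 0 0 0 0; 0 -0.0002 0 0 0 0 0")

```text
time: 30.48
tool_pos: [0.5541, 0.2227, 0.0181]
tool_rot: [-0.003, -0.237, 0.972, -0.001]
contact_force: [-12.2, -5.1, 8.5]
gripper_width: 0.003
grasp_force: 6.5
```

Emit:
jog_arm(motion="0 -0.0004 0 0 0 0 0; 0 -0.0004 0 0 0 0 0; 0 -0.0004 0 0 0 0 0; 0 -0.0004 0 0 0 0 0; 0 -0.0004 0 0 0 0 0")

```text
time: 31.1
tool_pos: [0.5541, 0.2227, 0.0182]
tool_rot: [-0.003, -0.237, 0.972, -0.001]
contact_force: [-11.1, -5.6, 9.8]
gripper_width: 0.001
grasp_force: 7.0
```

Emit:
jog_arm(motion="0 0 0 0 0 0 0; 0 0 0 0 0 0 0; 0 0 0 0 0 0 0; 0 0 0 0 0 0 0; 0 0 0 0 0 0 0")

```text
time: 31.72
tool_pos: [0.5541, 0.2227, 0.0181]
tool_rot: [-0.003, -0.237, 0.972, -0.001]
contact_force: [-12.2, -6.2, 9.9]
gripper_width: 0.0
grasp_force: 7.0
```

Emit:
jog_arm(motion="0 0.001 0 0 0 0 0; 0 0.002 0 0 0 0 0; 0 0.004 0 0 0 0 0; 0 0.01 0 0 0 0 0; 0 0.03 0 0 0 0 0")

```text
time: 32.35
tool_pos: [0.5438, 0.2172, 0.0187]
tool_rot: [0.001, -0.236, 0.972, 0.0]
contact_force: [-0.0, 0.0, -0.8]
gripper_width: 0.001
grasp_force: 0.0
```

Emit:
jog_arm(motion="0 0.02 0 -0.04 0 0 0; 0 0.03 0 -0.08 0 0 0; 0 0.04 0 -0.12 0 0 0; 0 0.05 0 -0.16 0 0 0; 0 0.06 0 -0.2 0 0 0")

```text
time: 32.98
tool_pos: [0.516, 0.2031, 0.1194]
tool_rot: [0.0, -0.236, 0.972, 0.0]
contact_force: [-0.3, -0.6, 0.6]
gripper_width: -0.005
grasp_force: 0.0
```

```bash
python3 -c "
from h import *
look()
for c in ('side','scene'):
    for t in ('module','plug','battery','tape_black'): print(c,t,[np.round(d['at'],4).tolist() for d in place_of(c,t)[:1]])
f=grab_frame('side');cv2.imwrite('pics/side6.png',cv2.resize(f['color'][260:440,200:420,::-1],None,fx=3,fy=3,interpolation=cv2.INTER_CUBIC))"
```

```text
t 32.98 pos [516.  203.1 119.4] psi 27.3 jig [-27.2  61.9] F jig [-0.5 -0.4] Fz 0.6
th 0.1 c jig [71.5 53.1] size [89.1 89.4] post in module [-71.4 -53.2] tool in module [-98.2   7.6]
side module [[0.6075, 0.2398, 0.0091]]
side plug [[0.6498, 0.2624, 0.0272]]
side battery [[0.5924, 0.0979, 0.0042]]
side tape_black [[0.5111, 0.0325, -0.0008]]
scene module [[0.4668, 0.1459, 0.0112]]
scene plug [[0.4466, 0.1864, 0.0258]]
scene battery [[0.5961, 0.0978, -0.0023]]
scene tape_black [[0.5078, 0.0324, -0.0043]]
```

View pics/side6.png

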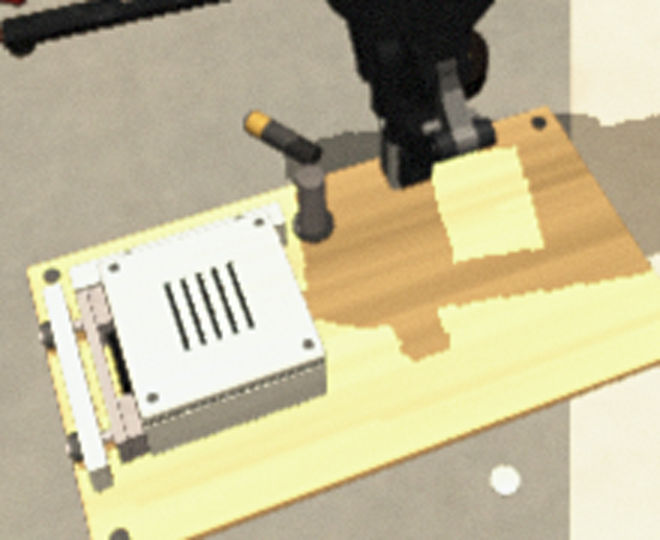

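The module lies flush with the rail, its plug in the gap between the pads (118,350), and the fingers are clear. I'm handing in.

```bash
python3 -c "
from plant import *
print(job_done())"
```

```text
the job is handed in; nothing more can be done
None
```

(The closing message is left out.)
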